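# Clear the cup off the scanner and hold its lid open

## Task

A thin porcelain cup has been left on the flatbed scanner. Lift it off with a light grip, for it cracks if squeezed hard, and stand it upright in the middle of the round coaster; then raise the scanner's lid by the bar on its front edge, never letting it drop, and hold it open at 40 degrees for a colleague to lay an original on the glass. Finish still holding the lid there - it falls shut if let go - with everything else on the counter left where it stands.

Things in the scene. Friction and masses are not known exactly. Their poses are not given: they have to be found in the camera images.
- cup: Handleless white porcelain cup, open at the top, 100 g give or take; 60 mm high, 42 mm across the foot, about 55 mm at 35 mm height, 58 mm at the rim, wall 3.5 mm. Origin: centre of its underside, z up. At the start it stands upright on the shut lid of the scanner. It cracks if gripped with more than 50 N (the forces of the two fingers together over 100 N); a grip of 20 to 35 N is plenty.
- coaster: Round cork coaster fixed on the counter, 100 mm across, 6 mm thick, to the left or right in front of the scanner; the square pad of similar size on the other side is a block of note paper. Origin: centre of its underside (its top is 6 mm higher).
- scanner: Cream flatbed scanner with a grey lid, fixed on the counter: 260 mm deep (its x), 390 mm wide (its y), 61 mm high without the lid, 77 mm with the lid shut. Origin: centre of its underside; z up, its x axis points from the front (the side of the bar) to the back. The lid's hinge line runs along the scanner's y at x = +130 mm, z = 61 mm in this frame (the rear upper edge).
- scan_lid (a joint): Opening angle of the scanner's lid in rad: 0 shut (level), grows as the front edge rises, 0.698 is 40 degrees; stop at 1.35. No spring or stay: the lid, a 260 x 390 x 16 mm plate of about 0.65 kg, falls shut by its weight (about 3 to 4 N to lift at the bar).
- lid_bar (a point): Middle of the round steel bar on the lid's front edge: 12 mm thick, 120 mm long, along the scanner's y, on two end stubs, its centre line 42 mm in front of the lid's edge, so fingers fit round it from above. With the lid shut it is at x = -172, y = 0, z = 69 mm in the scanner's frame, 302 mm in front of the hinge line and 8 mm higher; it moves on an arc about that line. Axes: the lid's.
- stapler: Grey-blue stapler, 125 mm long, 47 mm high, lying left of the scanner; not to be disturbed. Origin: centre of its underside.
- pen_pot: Dark steel pot with pens, 76 mm across, up to 165 mm high, right of the scanner; not to be disturbed. Origin: centre of its underside.
- hole_punch: Hole punch, 110 x 100 mm, about 62 mm high, right of the scanner; not to be disturbed. Origin: centre of its underside.
- calculator: Grey pocket calculator, 110 x 70 x 14 mm, lying left of the scanner nearer the robot than the stapler; not to be disturbed. Origin: centre of its underside.
- stamp: Wooden rubber-stamp, 50 x 30 mm, 66 mm high, standing on the right-hand side, nearer the robot than the pen pot; not to be disturbed. Origin: centre of its underside.
Things that resemble listed ones, but are neither listed nor needed, are in the scene too. There is more than one size of the cup; the one meant has the size given above.

How it is judged:
By the outcome, as a careful person would: the job done as asked, in the order asked, and still so for the second after the job is handed in, while the arm keeps its last pose, push and grip.
It also fails if it takes over 61 s, if anything falls off the work surface, if the arm or the gripper's body presses on something with over 40 N, if the wrist force passes 120 N, or if a joint passes its speed limit or range.

## Robot

A 6-joint arm with a two-finger parallel gripper is mounted at the origin on the work surface. World frame = base frame: x ahead of the robot, y to its left, z up, the work surface at z = 0. Lengths are in m, angles in degrees, forces in N, time in s.
With the tool pointing down it reaches from about 0.25 to 0.725 m from the base axis. Payload 4 kg.
Tool frame: the origin (TCP) lies at the very end of the fingers, on their centre line; the grasp point (between the pads) lies 19 mm behind it (arm.grip_point_offset is the distance from the TCP to the grasp point, in m); z points along the fingers, y is the line along which they close (so a half turn about z gives the same grasp; the last joint's range is limited). The gripper opens to 85 mm and grips with 20 to 120 N. Pads are 22 mm wide; open, the fingers measure 114 mm over their backs; the gripper's body (76 mm by 85 mm) begins 54 mm behind the grasp point. The pads swing forward as they close: fully open they stand 13 mm farther back than shut.
Start: joints at [-69.844, 13.785, 0.286, 76.501, 0, 90], TCP at [0.172, -0.469, 0.231] pointing down, gripper open.
Joint ranges: [-155.79, 155.79], [-60.16, 107.12], [-62.33, 73.08], [-114, 123.19], [-81.49, 82.49], [-180, 180]. Speed limits (degrees/s): [159.86, 159.86, 180, 180, 180, 180].

## Interface

Orientations are given as [roll, pitch, yaw] about the fixed x, y, z axes, in that order (R = Rz(yaw) Ry(pitch) Rx(roll)).
In Python, from cell import arm, imaging gives the robot as it stands. The module is installed in compiled form; this text tells all that it offers.
- The arm moves only by the tool servo_tool, never from a script. Its argument "moves" is one flat list of numbers, 7 for each row, row after row: the shift along the tool's x, y, z in cm, then the turn, a rotation vector about the tool's x, y, z in rad, then the opening in per cent of the stroke, from 0 (shut) to 100 (fully open). A call has exactly 10 rows; each row shifts and turns the commanded pose from where the row before left it, along the tool's axes as they then stand; what a row does not reach is not made up. A row lasts 1/10 s, in which the tool goes at most 50 mm and 8.59 degrees, less where a joint would pass 70% of its speed; a pose out of reach is approached as far as the arm can. A call is refused whole if a number of a shift passes 5 or a number of a turn 0.15, either way. A call with a gripper value outside its range is refused whole. The fingers move at their own pace and stop on an object; "newtons" is the grip in N (left out, the last holds). Time passes only in rows, so rows that do not move let the fingers close, or fill a call up. It gives the time, the measured TCP pose, the force, the opening and the grip force at its end, in the units of the state.
- arm.state(): the state, without advancing time (a new reading comes with each control period).
- imaging.read_camera(name): name is "side" or "top" or "wrist"; returns a dict with "img" (480x640x3 uint8, blue, green, red), "range_z" (480x640 float32, m along the optical axis (not along the pixel's ray), 0 where there is no reading), "vfov" (degrees; the focal length in pixels is half the picture's height over the tangent of half this angle, whatever the lens; pixels are square), "cx", "cy" (the principal point, pixels), "world_to_cam" (4x4, takes a point from world to camera coordinates). Camera axes: x right, y down, z forward; pixel columns grow to the right and rows downward; lengths in m; the calibration is good to about 2 mm. A picture is of the moment at which its call begins.
- arm.close_job(): hands the job in; it is judged then, once.
The state is a dict: "time_s": time; "qpos": joint angles; "dq": joint speeds; "joint_efforts": joint torques, N m; "tool_pos": TCP position; "tcp_rot": TCP orientation; "wrist_force": force on the tool from outside, world axes, zero at the start; "ft_torque": the same for the moment, N m; "gripper_width": finger opening in m; "grasp_force": force on a finger pad.
Only numpy, scipy, OpenCV 4.12 (cv2) and the standard library are available. Lean on these libraries where they do the work, as an engineer would, in place of code of your own. Each camera call takes 0.05 s, during which the arm holds its last target. There are 200 camera calls.

## Working session

There is one attempt and no reset: what is moved stays moved. The work goes in short steps, Python scripts to look and compute and a tool call to move; the robot and the scene stay as the last step left them, time stands still between calls to the robot, and variables do not carry over. Pictures are saved under pics/ and viewed, at most 10 in all, crops included, and the job is handed in when it is done.

Besides the shell and the picture viewer there is one more tool, called after "Emit:" as a command line: name --argument value ..., lists and objects as JSON in quotes. servo_tool: Moves the arm, as the interface text tells. Its arguments: {"type":"object","properties":{"moves":{"type":"array"},"newtons":{"type":"number"}},"required":["moves"]}

```bash
mkdir -p pics
cat > h.py <<'E'
import numpy as np, cv2
from cell import arm, imaging
def pts(c):
    f=240/np.tan(np.radians(c["vfov"]/2)); v,u=np.mgrid[0:480,0:640]; z=c["range_z"]
    P=np.stack([(u-c["cx"])/f*z,(v-c["cy"])/f*z,z,np.ones_like(z)],-1)
    return (P@np.linalg.inv(c["world_to_cam"]).T)[...,:3]
def snap(n,fn=None):
    c=imaging.read_camera(n)
    if fn: cv2.imwrite("pics/"+fn,c["img"])
    return c,pts(c)
E
python3 - <<'E'
from h import *
for n in("top","side"):
    c,P=snap(n,n+"0.png"); np.savez(n+"0.npz",img=c["img"],P=P,z=c["range_z"])
print(arm.state(), arm.grip_point_offset)
E
```

```text
{'time_s': 0.1, 'qpos': array([-6.98417518e+01,  1.38274541e+01,  2.20933652e-01,  7.65004571e+01,
       -1.06917094e-03,  8.99988462e+01]), 'dq': array([-0.01943382, -0.09449387,  0.17794059, -0.03852682,  0.03858095,
        0.06434397]), 'joint_efforts': array([-4.60800345e-05, -3.73138332e+01,  2.53009057e+01,  1.08234084e-02,
       -3.27094494e-05, -2.32487139e-06]), 'tool_pos': array([ 0.17210846, -0.46884751,  0.23050237]), 'tcp_rot': array([-1.79893022e+02,  1.06701484e-03,  2.01594039e+01]), 'wrist_force': array([ 0.37914386, -0.4899876 , -0.271787  ]), 'ft_torque': array([-0.02506959, -0.02385553,  0.01668318]), 'grasp_force': 0.0, 'gripper_width': 0.08515080162472324} 0.0187
```

View pics/top0.png

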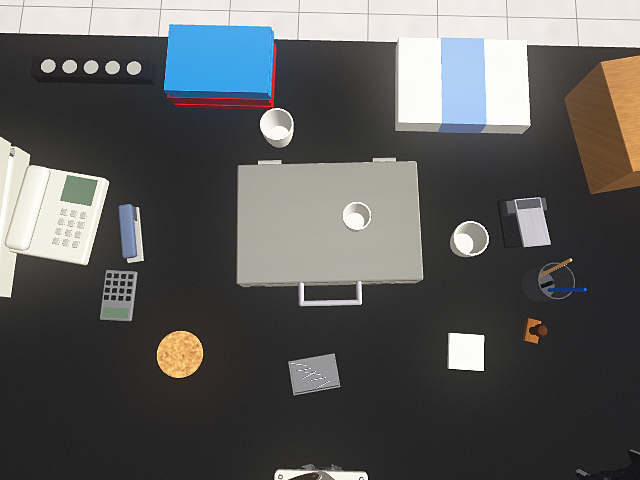

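View pics/side0.png

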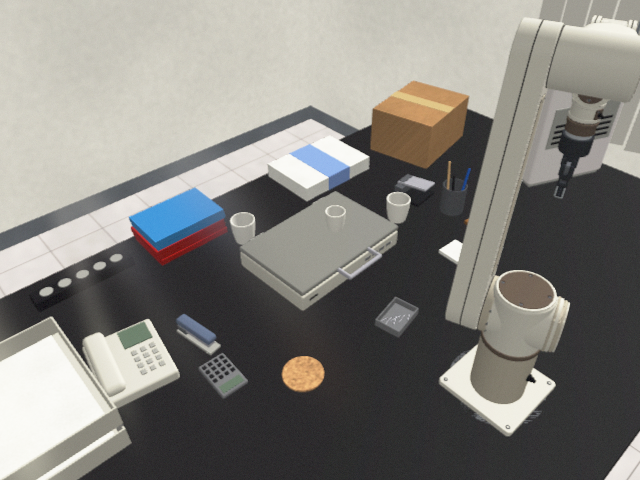

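The top view shows three white cups: (357,216) on the lid, and (277,127) and (469,239) on the counter, both larger. The cup meant is the one on the lid. The round cork coaster is at (180,354) and the note block at (466,352). The bar runs between (301,303) and (360,303). Next I measure these.

Run:
```python
from h import *
d=np.load("top0.npz"); P=d["P"]; img=d["img"]
def box(u0,u1,v0,v1,z0,z1):
    q=P[v0:v1,u0:u1].reshape(-1,3); return q[(q[:,2]>z0)&(q[:,2]<z1)&(np.linalg.norm(q,axis=1)<3)]
def circ(q):
    (a,b),r=cv2.minEnclosingCircle(q[:,:2].astype(np.float32)*1000); return np.round([a,b,r],1),len(q)
q=box(335,380,195,240,.125,.15); print("cup rim",circ(q),q[:,2].max())
for n,b in(("rear",(255,300,105,150)),("right",(445,495,215,262))):
    q=box(*b,.04,.2); print(n,q[:,2].max()); q=q[q[:,2]>q[:,2].max()-.008]; print(circ(q))
m=cv2.inRange(img,(0,60,120),(140,220,255)); m[:, :150]=0;m[:,210:]=0;m[:325]=0;m[385:]=0
q=P[m>0]; q=q[q[:,2]<.02]; print("coaster",circ(q),np.median(q,0))
q=box(225,435,150,300,.07,.085); q=q[q[:,0]>0]
h=q[:,:2].astype(np.float32)*1000; print("lid",cv2.minAreaRect(h[h[:,0]>0]),np.median(q[:,2]))
for v,u in((166,330),(280,330),(225,242),(225,417),(303,303),(303,330),(303,357),(293,301),(293,360)): print(u,v,P[v,u].round(4))
q=box(306,355,298,309,.055,.09); print("bar",q.mean(0),np.polyfit(q[:,1],q[:,0],1),q.min(0),q.max(0))
i=cv2.resize(img[190:320,270:500],None,fx=3.4,fy=3.4,interpolation=cv2.INTER_CUBIC); cv2.imwrite("pics/crop.png",i)
```

```text
cup rim (array([605.5, -59.7,  29.1]), 199) 0.13970266666990505
rear 0.08137177792661587
(array([821.5, 115.2,  38.1]), 187)
right 0.08205559968176712
(array([ 576.8, -303.2,   37.5]), 204)
coaster (array([321.1, 310.4,  50.6]), 1676) [0.32018574 0.30938616 0.0055732 ]
lid ((592.5279541015625, -3.8451385498046875), (304.3434143066406, 390.22564697265625), 2.5372328758239746) 0.07621406083770466
330 166 [ 0.7278 -0.0042  0.0736]
330 280 [ 0.4809 -0.0104  0.0735]
242 225 [0.5921 0.1783 0.0767]
417 225 [ 0.6021 -0.1913  0.0747]
303 303 [0.4322 0.0441 0.0712]
330 303 [ 0.4334 -0.0116  0.0749]
357 303 [ 0.4351 -0.0673  0.0712]
301 293 [0.4523 0.0488 0.0753]
360 293 [ 0.4552 -0.0727  0.0788]
bar [ 0.43460249 -0.01107256  0.07333231] [-0.03838253  0.4341775 ] [ 0.42805387 -0.06114816  0.0641057 ] [0.44325617 0.03795375 0.0806235 ]
```

View pics/crop.png

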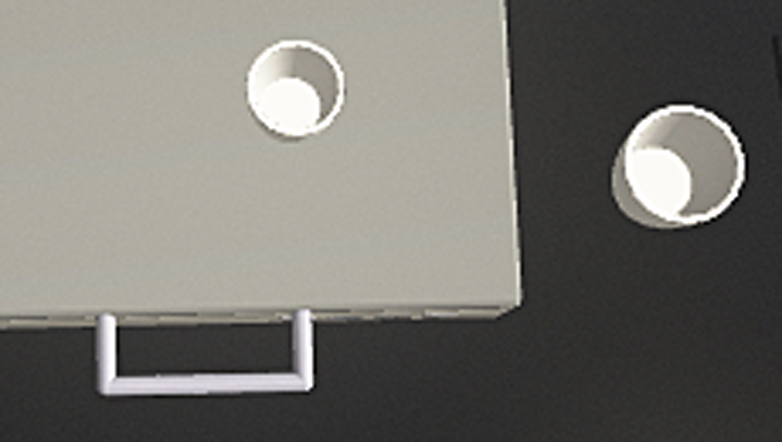

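The cup on the lid has a rim 58 mm across at z 0.137, so its height is 60 mm and it is the one meant; the other two are 76 mm across and 82 mm high. It stands at (0.605, -0.060). The coaster is at (0.320, 0.310), the bar at (0.4345, -0.011), and the scanner's yaw is about 2.3°. First I turn the tool so its y axis lies along the scanner's x.

Emit:
servo_tool --moves '[0,0,0,0,0,-0.14,100,0,0,0,0,0,-0.14,100,0,0,0,0,0,-0.14,100,0,0,0,0,0,-0.14,100,0,0,0,0,0,-0.14,100,0,0,0,0,0,-0.14,100,0,0,0,0,0,-0.14,100,0,0,0,0,0,-0.14,100,0,0,0,0,0,-0.14,100,0,0,0,0,0,0,100]' --newtons 25

```text
time_s: 1.1
tool_pos: [0.1722, -0.4691, 0.2308]
tcp_rot: [-180.0, -0.1, 92.3]
wrist_force: [-0.7, -0.1, 0.0]
gripper_width: 0.0853
grasp_force: 0.0
```

```bash
cat > d.py <<'E'
import sys
from h import *
from scipy.spatial.transform import Rotation as R
def delta(p,rpy=None):
    s=arm.state(); r=R.from_euler("xyz",s["tcp_rot"],degrees=True)
    print("tool_pos",s["tool_pos"].round(4),"rot",s["tcp_rot"].round(2),"F",s["wrist_force"].round(1),"w",s["gripper_width"],"q",s["qpos"].round(1),"t",s["time_s"])
    print("shift cm",(r.inv().apply(np.array(p)-s["tool_pos"])*100).round(2))
    if rpy is not None: print("turn",(r.inv()*R.from_euler("xyz",rpy,degrees=True)).as_rotvec().round(3))
if __name__=="__main__":
    a=[float(x) for x in sys.argv[1:]]; delta(a[:3],a[3:] or None)
E
python3 d.py .605 -.060 .2 180 0 92.3
```

```text
tool_pos [ 0.1722 -0.4691  0.2308] rot [-1.7998e+02 -6.0000e-02  9.2330e+01] F [-0.7 -0.1  0. ] w 0.08529132058438782 q [-69.8  13.8   0.2  76.5  -0.   17.8] t 1.1
shift cm [39.11 44.91  3.11]
turn [-0.    -0.001  0.001]
```

Emit:
servo_tool --moves '[2,2.2,0,0,0,0,100,2,2.2,0,0,0,0,100,2,2.2,0,0,0,0,100,2,2.2,0,0,0,0,100,2,2.2,0,0,0,0,100,2,2.2,0,0,0,0,100,2,2.2,0,0,0,0,100,2,2.2,0,0,0,0,100,2,2.2,0,0,0,0,100,2,2.2,0,0,0,0,100]'

```text
time_s: 2.1
tool_pos: [0.3845, -0.2595, 0.2311]
tcp_rot: [-180.0, -0.0, 92.2]
wrist_force: [0.2, -0.6, -0.8]
gripper_width: 0.0858
grasp_force: 0.0
```

Emit:
servo_tool --moves '[2,2.3,0,0,0,0,100,2,2.3,0,0,0,0,100,2,2.3,0,0,0,0,100,2,2.3,0,0,0,0,100,2,2.3,0.6,0,0,0,100,2,2.3,0.6,0,0,0,100,2,2.3,0.6,0,0,0,100,2,2.3,0.6,0,0,0,100,2,2.3,0.6,0,0,0,100,1.1,2.2,0,0,0,0,100]'

```text
time_s: 3.1
tool_pos: [0.605, -0.0585, 0.1997]
tcp_rot: [-179.8, -0.0, 92.2]
wrist_force: [0.6, 0.2, 0.1]
gripper_width: 0.0853
grasp_force: 0.0
```

```bash
python3 - <<'E'
from h import *
c,P=snap("wrist","wrist1.png")
v=P[(P[...,2]>.128)&(P[...,2]<.145)&(np.hypot(P[...,0]-.605,P[...,1]+.06)<.05)]
print(cv2.minEnclosingCircle(v[:,:2].astype(np.float32)*1000),len(v),np.percentile(v[:,2],95))
E
python3 d.py .605 -.060 .095
```

```text
((608.5008544921875, -56.91594314575195), 28.945308685302734) 1979 0.13867613754385494
tool_pos [ 0.6083 -0.0569  0.1997] rot [ 1.7995e+02 -9.0000e-02  9.2360e+01] F [3.4 0.3 0.8] w 0.08559547694844309 q [-5.4 27.3 15.2 77.8  0.1 82.2] t 3.15
shift cm [-0.31 -0.35 10.47]
```

View pics/wrist1.png

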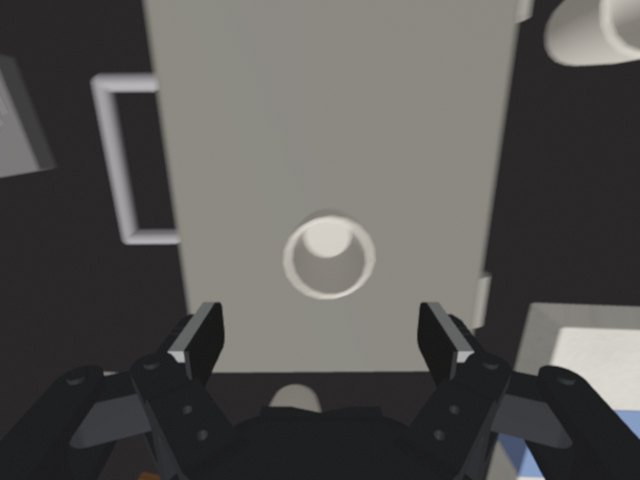

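The wrist view shows the cup at (330,257), centred between the open fingers, with the lid all round it. I go down and grip.

Emit:
servo_tool --moves '[-0.1,-0.2,1.5,0,0,0,100,0,0,1.5,0,0,0,100,0,0,1.5,0,0,0,100,0,0,1.5,0,0,0,100,0,0,1.5,0,0,0,100,0,0,1.2,0,0,0,100,0,0,1,0,0,0,100,0,0,0.7,0,0,0,100,0,0,0,0,0,0,100,0,0,0,0,0,0,100]'

```text
time_s: 4.15
tool_pos: [0.6032, -0.0614, 0.0976]
tcp_rot: [180.0, 0.0, 92.3]
wrist_force: [-1.1, 0.3, 0.6]
gripper_width: 0.0854
grasp_force: 0.0
```

Emit:
servo_tool --moves '[0,0,0,0,0,0,85,0,0,0,0,0,0,78,0,0,0,0,0,0,72,0,0,0,0,0,0,67,0,0,0,0,0,0,63,0,0,0,0,0,0,55,0,0,0,0,0,0,45,0,0,0,0,0,0,40,0,0,0,0,0,0,40,0,0,0,0,0,0,40]' --newtons 25

```text
time_s: 5.15
tool_pos: [0.6037, -0.0613, 0.0981]
tcp_rot: [179.9, 0.0, 92.4]
wrist_force: [2.2, -0.1, 5.3]
gripper_width: 0.0557
grasp_force: 26.4
```

Emit:
servo_tool --moves '[0,0,-0.3,0,0,0,40,0,0,-0.8,0,0,0,40,0,0,-1.2,0,0,0,40,0,0,-1.5,0,0,0,40,0,0,-1.5,0,0,0,40,0,0,-1.5,0,0,0,40,0,0,-1.2,0,0,0,40,0,0,-0.8,0,0,0,40,0,0,0,0,0,0,40,0,0,0,0,0,0,40]'

```text
time_s: 6.15
tool_pos: [0.6027, -0.0614, 0.185]
tcp_rot: [-180.0, -0.0, 92.4]
wrist_force: [-0.3, 0.1, -1.5]
gripper_width: 0.056
grasp_force: 26.8
```

```bash
python3 d.py .3205 .3085 .1
```

```text
tool_pos [ 0.6027 -0.0614  0.185 ] rot [-179.97   -0.     92.35] F [-0.3  0.1 -1.5] w 0.05601885830559007 q [-5.8 27.1 12.7 75.6 -0.  81.8] t 6.15
shift cm [ 38.11 -26.67   8.52]
```

Emit:
servo_tool --moves '[0.7,-0.5,0,0,0,0,40,1.3,-0.9,0,0,0,0,40,2,-1.4,0,0,0,0,40,2,-1.4,0,0,0,0,40,2,-1.4,0,0,0,0,40,2,-1.4,0,0,0,0,40,2,-1.4,0,0,0,0,40,2,-1.4,0,0,0,0,40,2,-1.4,0,0,0,0,40,2,-1.4,0,0,0,0,40]'

```text
time_s: 7.15
tool_pos: [0.4679, 0.1142, 0.1846]
tcp_rot: [-179.9, 0.0, 92.4]
wrist_force: [-0.0, -0.1, -1.4]
gripper_width: 0.0562
grasp_force: 26.9
```

Emit:
servo_tool --moves '[3,-2.1,0,0,0,0,40,3,-2.1,0,0,0,0,40,3,-2.1,1,0,0,0,40,3,-2.1,1,0,0,0,40,3,-2.1,1,0,0,0,40,2.5,-1.5,1,0,0,0,40,1.5,-0.7,1,0,0,0,40,1.1,-0.4,0,0,0,0,40,0,0,0,0,0,0,40,0,0,0,0,0,0,40]'

```text
time_s: 8.15
tool_pos: [0.3307, 0.3086, 0.1356]
tcp_rot: [180.0, 0.0, 92.4]
wrist_force: [0.6, 0.8, -1.1]
gripper_width: 0.0559
grasp_force: 27.0
```

Run:
```python
from h import *
from d import delta
for n in("top","side"):
    c,P=snap(n,n+"2.png"); 
    q=P.reshape(-1,3); s=arm.state()["tool_pos"]; k=(np.hypot(q[:,0]-s[0],q[:,1]-s[1])<.033)&(q[:,2]>s[2]-.03)&(q[:,2]<s[2]-.002)
    v=q[k]; print(n,len(v), v.min(0) if len(v) else 0, v.max(0) if len(v) else 0, s)
delta([.3205,.3085,.028])
```

```text
top 164 [0.30931081 0.28577316 0.11424301] [0.35286688 0.31982765 0.1333984 ] [0.33099239 0.30837067 0.13567253]
side 102 [0.30748155 0.28975023 0.1151764 ] [0.35572386 0.33631791 0.13364158] [0.33113636 0.3082568  0.13571786]
tool_pos [0.3311 0.3083 0.1357] rot [ 1.7996e+02 -1.0000e-02  9.2280e+01] F [-0.4 -0.  -1.1] w 0.05581275182454771 q [ 43.   12.4 -16.5  61.1  -0.  130.7] t 8.25
shift cm [ 0.06 -1.07 10.77]
```

View pics/side2.png

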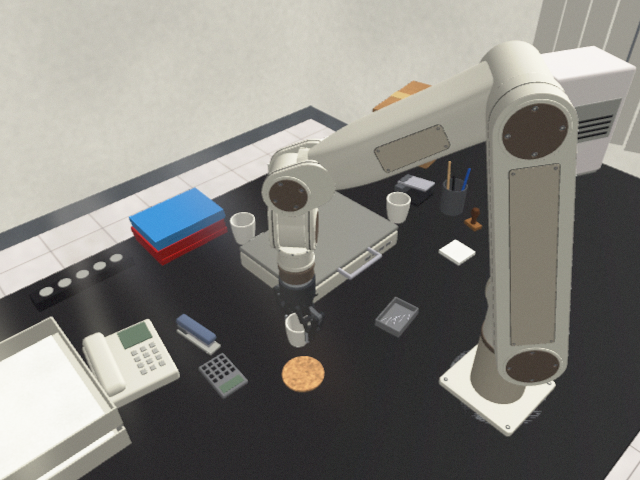

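The side view shows the cup upright in the fingers at (297,330), a little behind the coaster at (303,373). I correct by 1 cm and lower it.

Emit:
servo_tool --moves '[0,-0.5,1,0,0,0,40,0,-0.55,1.5,0,0,0,40,0,0,1.5,0,0,0,40,0,0,1.5,0,0,0,40,0,0,1.5,0,0,0,40,0,0,1.2,0,0,0,40,0,0,1,0,0,0,40,0,0,0.7,0,0,0,40,0,0,0.5,0,0,0,40,0,0,0.2,0,0,0,40]'

```text
time_s: 9.25
tool_pos: [0.32, 0.3081, 0.0289]
tcp_rot: [-180.0, 0.0, 92.3]
wrist_force: [0.0, 0.1, -1.1]
gripper_width: 0.0558
grasp_force: 27.0
```

Emit:
servo_tool --moves '[0,0,0,0,0,0,40,0,0,0.05,0,0,0,40,0,0,0.05,0,0,0,40,0,0,0,0,0,0,40,0,0,0,0,0,0,40,0,0,0,0,0,0,40,0,0,0,0,0,0,40,0,0,0,0,0,0,40,0,0,0,0,0,0,40,0,0,0,0,0,0,40]'

```text
time_s: 10.25
tool_pos: [0.32, 0.3083, 0.0283]
tcp_rot: [-180.0, 0.0, 92.4]
wrist_force: [0.5, -0.4, -0.7]
gripper_width: 0.0562
grasp_force: 27.0
```

```bash
python3 d.py .3205 .3085 .028
```

```text
tool_pos [0.32   0.3083 0.0283] rot [-180.      0.     92.35] F [ 0.5 -0.4 -0.7] w 0.05619052607686038 q [ 43.9  19.4 -26.   44.6   0.  131.6] t 10.25
shift cm [0.01 0.05 0.03]
```

Just short of contact; I lower it in small steps.

Emit:
servo_tool --moves '[0,0,0.05,0,0,0,40,0,0,0.05,0,0,0,40,0,0,0,0,0,0,40,0,0,0,0,0,0,40,0,0,0,0,0,0,40,0,0,0,0,0,0,40,0,0,0,0,0,0,40,0,0,0,0,0,0,40,0,0,0,0,0,0,40,0,0,0,0,0,0,40]'

```text
time_s: 11.25
tool_pos: [0.32, 0.3083, 0.0273]
tcp_rot: [-180.0, 0.0, 92.4]
wrist_force: [0.1, 0.0, -1.8]
gripper_width: 0.0558
grasp_force: 27.0
```

Emit:
servo_tool --moves '[0,0,0.05,0,0,0,40,0,0,0.05,0,0,0,40,0,0,0,0,0,0,40,0,0,0,0,0,0,40,0,0,0,0,0,0,40,0,0,0,0,0,0,40,0,0,0,0,0,0,40,0,0,0,0,0,0,40,0,0,0,0,0,0,40,0,0,0,0,0,0,40]'

```text
time_s: 12.25
tool_pos: [0.3201, 0.3086, 0.027]
tcp_rot: [180.0, -0.0, 92.4]
wrist_force: [-1.7, -0.2, 6.8]
gripper_width: 0.0561
grasp_force: 26.7
```

Contact with the coaster. I release and go up.

Emit:
servo_tool --moves '[0,0,0,0,0,0,68,0,0,0,0,0,0,75,0,0,0,0,0,0,85,0,0,0,0,0,0,100,0,0,0,0,0,0,100,0,0,0,0,0,0,100,0,0,0,0,0,0,100,0,0,-0.5,0,0,0,100,0,0,-1,0,0,0,100,0,0,-2,0,0,0,100]'

```text
time_s: 13.25
tool_pos: [0.3192, 0.3075, 0.0613]
tcp_rot: [-179.9, 0.1, 92.3]
wrist_force: [0.7, 0.6, -0.7]
gripper_width: 0.0857
grasp_force: 0.0
```

Emit:
servo_tool --moves '[0,0,-2,0,0,0,100,0,0,-2,0,0,0,100,0,0,-2,0,0,0,100,0,0,-2,0,0,0,100,0,0,-2,0,0,0,100,0,0,-2,0,0,0,100,0,0,-2,0,0,0,100,0,0,-1,0,0,0,100,0,0,0,0,0,0,100,0,0,0,0,0,0,100]'

```text
time_s: 14.25
tool_pos: [0.3198, 0.3082, 0.211]
tcp_rot: [-180.0, 0.0, 92.3]
wrist_force: [0.8, 1.0, -0.2]
gripper_width: 0.0857
grasp_force: 0.0
```

Run:
```python
from h import *
from d import delta
for n in("wrist","side"):
    c,P=snap(n,n+"3.png")
    v=P[(P[...,2]>.06)&(P[...,2]<.072)&(np.hypot(P[...,0]-.32,P[...,1]-.31)<.05)]
    print(n,cv2.minEnclosingCircle(v[:,:2].astype(np.float32)*1000),len(v),np.percentile(v[:,2],98))
    if n=="wrist":
        m=(cv2.inRange(c["img"],(0,30,90),(120,220,255))>0)&(P[...,2]>.001)&(P[...,2]<.012)
        v=P[m]; v=v[np.hypot(v[:,0]-.32,v[:,1]-.31)<.07]; print("coaster",cv2.minEnclosingCircle(v[:,:2].astype(np.float32)*1000),len(v))
        b=P[(P[...,2]>.06)&(P[...,2]<.085)&(P[...,0]<.444)&(P[...,0]>.42)&(abs(P[...,1])<.06)]; print("bar",len(b),b.mean(0) if len(b) else 0)
delta([.435,-.011,.2],[180,0,92.3])
```

```text
wrist ((323.4901428222656, 312.9703063964844), 28.945215225219727) 907 0.06806685237271157
coaster ((323.4900817871094, 312.0358581542969), 52.35786056518555) 180
bar 0 0
side ((322.7958068847656, 310.69476318359375), 30.869403839111328) 152 0.06886927589241783
tool_pos [0.3195 0.3078 0.2103] rot [-1.7991e+02  8.0000e-02  9.2350e+01] F [ 1.2  0.4 -0.2] w 0.08503034840752971 q [ 43.9   8.1  -9.9  72.   -0.  131.6] t 14.35
shift cm [-32.33  10.23   1.06]
turn [-0.002  0.001  0.001]
```

View pics/wrist3.png

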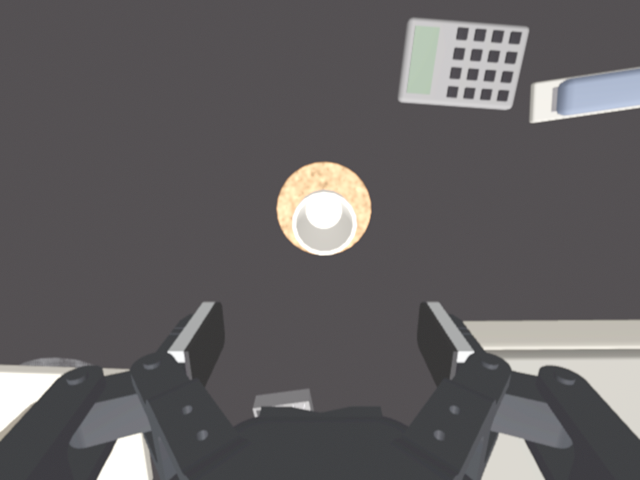

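The wrist view shows the cup's foot at (323,210), concentric with the coaster at (324,209). Next I move in front of and above the bar, tilt 20° and part-close the fingers.

Emit:
servo_tool --moves '[-1.5,0.5,0,0,0,0,80,-2.5,0.5,0,0,0,0,60,-3,0.5,0,0,0,0,45,-3,0.5,0,0,0,0,35,-3,0.5,0,0,0,0,35,-3,0.5,0,0,0,0,35,-3,0.5,0,0,0,0,35,-3,0.5,0,0,0,0,35,-3,0.5,0,0,0,0,35,-2.5,0.5,0,0,0,0,35]'

```text
time_s: 15.35
tool_pos: [0.3806, 0.0341, 0.2103]
tcp_rot: [-179.9, 0.0, 92.3]
wrist_force: [1.0, 0.0, 0.4]
gripper_width: 0.0297
grasp_force: 0.0
```

Emit:
servo_tool --moves '[-2,0.6,1,0,0,0,35,-1.5,0.6,1,0,0,0,35,-1,0.6,1,0,0,0,35,-0.2,0.7,1,0,0,0,35,0,0,1.5,-0.07,0,0,35,0,0,1,-0.07,0,0,35,0,0,0,-0.07,0,0,35,0,0,0,-0.07,0,0,35,0,0,0,-0.07,0,0,35,0,0,0,0,0,0,35]'

```text
time_s: 16.35
tool_pos: [0.4058, -0.0096, 0.1444]
tcp_rot: [160.1, -0.0, 92.4]
wrist_force: [-0.7, -0.7, -0.3]
gripper_width: 0.0299
grasp_force: 0.0
```

Run:
```python
from h import *
from d import delta
c,P=snap("wrist","wrist4.png")
b=P[(P[...,2]>.062)&(P[...,2]<.082)&(P[...,0]<.446)&(P[...,0]>.42)&(P[...,1]<.04)&(P[...,1]>-.06)]
print("bar",len(b),b.mean(0) if len(b) else 0,b.min(0),b.max(0),np.polyfit(b[:,1],b[:,0],1))
delta([.441,-.011,.0514])
```

```text
bar 2275 [ 0.43611958 -0.00692184  0.07431162] [ 0.42925495 -0.05999991  0.06641835] [0.44571426 0.03998321 0.07767375] [-0.05090914  0.4357672 ]
tool_pos [ 0.4074 -0.0097  0.1454] rot [ 1.6009e+02 -3.0000e-02  9.2400e+01] F [-1.   0.7 -0.1] w 0.030022540063334064 q [ -2.7  -7.5 -40.   37.6   1.7  85.2] t 16.4
shift cm [-0.28 -0.05  9.98]
```

View pics/wrist4.png

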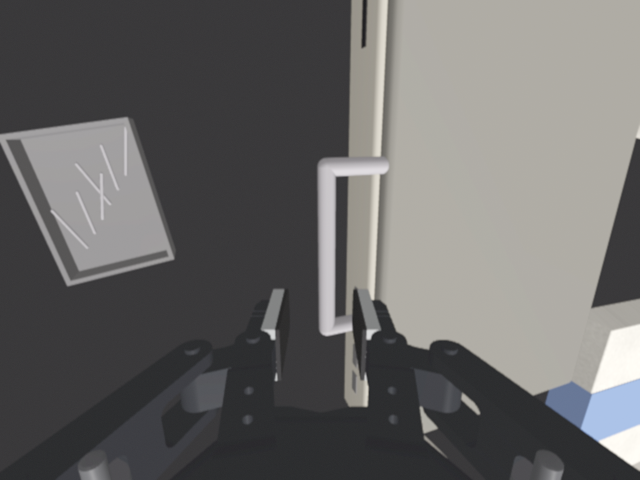

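The wrist view shows the bar at column 327, between the fingers (275 and 367), with its ends at rows 165 and 330 and room on the lid side. I slide down and grip.

Emit:
servo_tool --moves '[-0.1,0,1.2,0,0,0,35,-0.1,0,1.5,0,0,0,35,0,0,1.5,0,0,0,35,0,0,1.5,0,0,0,35,0,0,1.3,0,0,0,35,0,0,1,0,0,0,35,0,0,0.8,0,0,0,35,0,0,0.7,0,0,0,35,0,0,0.5,0,0,0,35,0,0,0,0,0,0,35]'

```text
time_s: 17.4
tool_pos: [0.4432, -0.0108, 0.0518]
tcp_rot: [160.0, -0.0, 92.4]
wrist_force: [-0.6, 0.4, 0.1]
gripper_width: 0.0298
grasp_force: 0.0
```

Run:
```python
from d import *
delta([.441,-.011,.0514])
```

```text
tool_pos [ 0.4432 -0.0108  0.0518] rot [ 1.6002e+02 -1.0000e-02  9.2360e+01] F [-0.6  0.4  0.1] w 0.02976946490838098 q [ -2.5   6.1 -44.8  19.2   1.7  85.4] t 17.4
shift cm [-0.01 -0.22 -0.04]
```

Emit:
servo_tool --moves '[0,-0.15,0,0,0,0,30,0,0,0,0,0,0,24,0,0,0,0,0,0,20,0,0,0,0,0,0,16,0,0,0,0,0,0,12,0,0,0,0,0,0,5,0,0,0,0,0,0,0,0,0,0,0,0,0,0,0,0,0,0,0,0,0,0,0,0,0,0,0,0]' --newtons 60

```text
time_s: 18.4
tool_pos: [0.4432, -0.011, 0.053]
tcp_rot: [159.8, 0.0, 92.4]
wrist_force: [-0.3, 0.2, 5.1]
gripper_width: 0.0101
grasp_force: 58.5
```

Run:
```python
from d import *
s=arm.state(); print(s)
r=R.from_euler("xyz",s["tcp_rot"],degrees=True)
# per-row tool-frame increments: rotation of 0.02.. about hinge axis
yaw=np.radians(2.3); X=np.array([np.cos(yaw),np.sin(yaw),0])
g=s["tool_pos"]+r.apply([0,0,-.0187]); print("grip",g)
H=g+.302*X+np.array([0,0,-.008]); ax=np.array([-np.sin(yaw),np.cos(yaw),0])
print("axis in tool",r.inv().apply(ax))
for a in (.02,.04):
    Q=R.from_rotvec(ax*a); d=Q.apply(s["tool_pos"]-H)+H-s["tool_pos"]; print(a,(r.inv().apply(d)*100).round(3))
```

```text
{'time_s': 18.4, 'qpos': array([ -2.57607133,   5.86372839, -44.98498651,  18.99367996,
         1.69330363,  85.36382363]), 'dq': array([-5.58933359e-02,  1.67110713e-05,  6.81652614e-03,  5.52177438e-02,
        9.66161931e-02,  7.08098443e-02]), 'joint_efforts': array([-1.34789385e-01, -2.18776864e+01,  1.69381768e+01, -1.75202619e+00,
        7.00873046e-03,  8.33548629e-02]), 'tool_pos': array([ 0.44319304, -0.01096249,  0.05297774]), 'tcp_rot': array([1.59774351e+02, 1.17464600e-02, 9.23590082e+01]), 'wrist_force': array([-0.34983903,  0.20664653,  5.10365724]), 'ft_torque': array([ 0.03863794, -0.06815446,  0.03683437]), 'grasp_force': 58.453402519226074, 'gripper_width': 0.01012749421238622}
grip [ 0.43673344 -0.01122499  0.07052467]
axis in tool [9.99999449e-01 1.03725989e-03 1.63678090e-04]
0.02 [-0.     0.192 -0.559]
0.04 [-0.     0.395 -1.115]
```

Emit:
servo_tool --moves '[0,0.095,-0.28,0.01,0,0,0,0,0.095,-0.28,0.01,0,0,0,0,0.095,-0.28,0.01,0,0,0,0,0.095,-0.28,0.01,0,0,0,0,0.095,-0.28,0.01,0,0,0,0,0.095,-0.28,0.01,0,0,0,0,0.095,-0.28,0.01,0,0,0,0,0.095,-0.28,0.01,0,0,0,0,0,0,0,0,0,0,0,0,0,0,0,0,0]'

```text
time_s: 19.4
tool_pos: [0.4433, -0.011, 0.0759]
tcp_rot: [164.4, 0.0, 92.4]
wrist_force: [5.9, -1.0, -3.1]
gripper_width: 0.0101
grasp_force: 58.8
```

```bash
cat > lid.py <<'E'
from h import *
from d import delta
c,P=snap("side","lid_%d.png"%int(arm.state()["time_s"]*10)); c2,P2=snap("top")
yaw=np.radians(2.3); X=np.array([np.cos(yaw),np.sin(yaw)]);Y=np.array([-X[1],X[0]]); o=np.array([.4355,-.0115])+.302*X
for Q,n in((P,"side"),(P2,"top")):
    q=Q.reshape(-1,3); q=q[np.linalg.norm(q,axis=1)<3]; a=(q[:,:2]-o)@X; b=(q[:,:2]-o)@Y
    k=(a<-.03)&(a>-.25)&(((b>.08)&(b<.185))|((b<-.08)&(b>-.185)))&(q[:,2]>.068)&(q[:,2]<.3)
    a,z=a[k],q[k,2]
    for _ in range(6):
        p=np.polyfit(a,z,1); r=abs(z-np.polyval(p,a)); m=r<max(.004,1.5*np.median(r)); a,z=a[m],z[m]
    print(n,len(a),"lid deg",-np.degrees(np.arctan(p[0])).round(2),p)
delta([0,0,0])
E
python3 lid.py
```

```text
side 2689 lid deg 4.31 [-0.0753724   0.07799765]
top 9721 lid deg 4.51 [-0.07892833  0.07611202]
tool_pos [ 0.4433 -0.011   0.0759] rot [1.644e+02 1.000e-02 9.236e+01] F [ 6.5  1.3 -3.2] w 0.009842628429464527 q [ -2.3   5.5 -38.4  30.5   1.2  85.6] t 19.5
shift cm [  2.92 -44.66  -4.6 ]
```

The lid has followed to about 4.4°, with small forces. I carry on along the arc.

Emit:
servo_tool --moves '[0,0.19,-0.56,0.02,0,0,0,0,0.19,-0.56,0.02,0,0,0,0,0.19,-0.56,0.02,0,0,0,0,0.19,-0.56,0.02,0,0,0,0,0.19,-0.56,0.02,0,0,0,0,0.19,-0.56,0.02,0,0,0,0,0.19,-0.56,0.02,0,0,0,0,0.19,-0.56,0.02,0,0,0,0,0.19,-0.56,0.02,0,0,0,0,0.19,-0.56,0.02,0,0,0]'

```text
time_s: 20.5
tool_pos: [0.452, -0.0105, 0.1339]
tcp_rot: [175.9, -0.0, 92.4]
wrist_force: [6.9, -0.5, -4.7]
gripper_width: 0.0096
grasp_force: 59.4
```

Emit:
servo_tool --moves '[0,0.19,-0.56,0.02,0,0,0,0,0.19,-0.56,0.02,0,0,0,0,0.19,-0.56,0.02,0,0,0,0,0.19,-0.56,0.02,0,0,0,0,0.19,-0.56,0.02,0,0,0,0,0.19,-0.56,0.02,0,0,0,0,0.19,-0.56,0.02,0,0,0,0,0.19,-0.56,0.02,0,0,0,0,0,0,0,0,0,0,0,0,0,0,0,0,0]'

```text
time_s: 21.5
tool_pos: [0.4667, -0.0098, 0.1777]
tcp_rot: [-174.9, -0.0, 92.4]
wrist_force: [7.2, 0.7, -5.6]
gripper_width: 0.01
grasp_force: 59.7
```

```bash
python3 lid.py
```

```text
side 1380 lid deg 24.33 [-0.45219463  0.08059149]
top 8531 lid deg 24.7 [-0.45989134  0.07766804]
tool_pos [ 0.4667 -0.0098  0.1777] rot [-1.7494e+02 -2.0000e-02  9.2360e+01] F [ 6.9  1.4 -6.1] w 0.009578502586334808 q [-1.  15.8 -5.4 73.8 -0.3 86.6] t 21.6
shift cm [  2.89 -44.84  21.81]
```

Emit:
servo_tool --moves '[0,0.19,-0.56,0.02,0,0,0,0,0.19,-0.56,0.02,0,0,0,0,0.19,-0.56,0.02,0,0,0,0,0.19,-0.56,0.02,0,0,0,0,0.19,-0.56,0.02,0,0,0,0,0.19,-0.56,0.02,0,0,0,0,0.19,-0.56,0.02,0,0,0,0,0.19,-0.56,0.02,0,0,0,0,0.19,-0.56,0.02,0,0,0,0,0.19,-0.56,0.02,0,0,0]'

```text
time_s: 22.6
tool_pos: [0.4948, -0.0084, 0.229]
tcp_rot: [-163.3, -0.1, 92.4]
wrist_force: [4.8, 2.1, -6.4]
gripper_width: 0.0097
grasp_force: 60.1
```

Emit:
servo_tool --moves '[0,0.19,-0.56,0.02,0,0,0,0,0.19,-0.56,0.02,0,0,0,0,0.19,-0.56,0.02,0,0,0,0,0,0,0,0,0,0,0,0,0,0,0,0,0,0,0,0,0,0,0,0,0,0,0,0,0,0,0,0,0,0,0,0,0,0,0,0,0,0,0,0,0,0,0,0,0,0,0,0]'

```text
time_s: 23.6
tool_pos: [0.5055, -0.0078, 0.2434]
tcp_rot: [-160.0, -0.1, 92.3]
wrist_force: [5.1, 3.3, -7.4]
gripper_width: 0.0097
grasp_force: 60.2
```

```bash
python3 lid.py
```

```text
side 376 lid deg 38.03 [-0.78210882  0.08679629]
top 5271 lid deg 39.37 [-0.82056295  0.08097008]
tool_pos [ 0.5054 -0.0078  0.2435] rot [-1.6003e+02 -6.0000e-02  9.2350e+01] F [ 6.   2.4 -6.9] w 0.009739135637545962 q [ -0.4  31.   24.1 103.   -0.9  87.4] t 23.7
shift cm [  2.83 -39.12  40.12]
```

The estimates are 39.2 to 40.1°. I nudge it by 0.3° and take a last look.

Emit:
servo_tool --moves '[0,0.05,-0.14,0.005,0,0,0,0,0,0,0,0,0,0,0,0,0,0,0,0,0,0,0,0,0,0,0,0,0,0,0,0,0,0,0,0,0,0,0,0,0,0,0,0,0,0,0,0,0,0,0,0,0,0,0,0,0,0,0,0,0,0,0,0,0,0,0,0,0,0]'

```text
time_s: 24.7
tool_pos: [0.5064, -0.0078, 0.2447]
tcp_rot: [-159.7, -0.1, 92.3]
wrist_force: [5.4, 3.6, -7.0]
gripper_width: 0.0095
grasp_force: 60.1
```

```bash
python3 lid.py; cp $(ls -t pics/lid_*|head -1) pics/final.png
```

```text
side 366 lid deg 38.35 [-0.79106036  0.08681775]
top 5236 lid deg 39.68 [-0.8296777   0.08105533]
tool_pos [ 0.5064 -0.0078  0.2447] rot [-1.5975e+02 -6.0000e-02  9.2350e+01] F [ 5.6  3.7 -6.6] w 0.010120015216659659 q [ -0.4  31.4  24.7 103.6  -0.9  87.4] t 24.8
shift cm [  2.83 -38.97  40.46]
```

View pics/final.png

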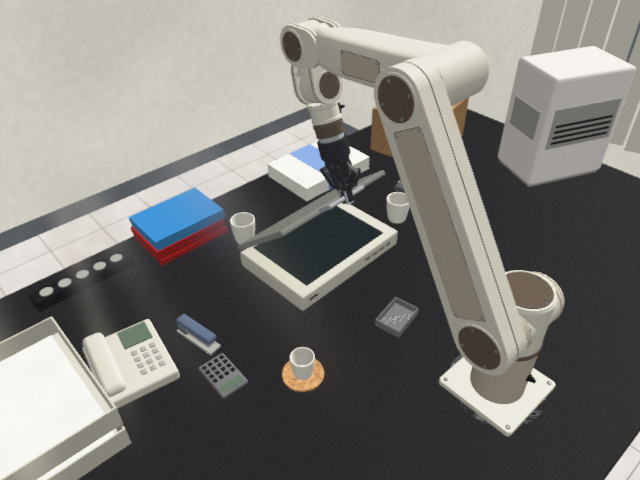

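The final view shows the lid held open by the bar at (340,195), the glass clear, the cup upright on the coaster at (303,362), and everything else in view in its place. I hand in.

```bash
python3 -c "
from cell import arm
print(arm.close_job())"
```

```text
the job is handed in; nothing more can be done
None
```

The job is handed in: the cup stands upright in the middle of the coaster, and the arm still holds the lid open at about 40° (camera fit 39.7°, arm position slightly above 40°), with everything else visible in the last view where it stood.

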